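# Hold a washed specimen mount over the warm-air dryer

### The job

Switch on the warm-air dryer by pushing its red-tipped toggle fully over to the far side (away from the dryer's black front panel). Then take the rectangular green specimen mount from the draining rack, carry it over the splash guard, and hold it, polished face still down, about one centimetre above the dryer's slot nozzle: centred, level, its long side along the slot, and never touching the guard or the dryer. Finish while still holding it there, with the dryer on, and leave the two round pucks, the jar and the bottle where they are.

Things in the scene. Friction and masses are not known exactly. Their poses are not given: they have to be found in the camera images.
- mount: Specimen mount: block of green resin, 55 x 30 x 30 mm (its x, y, z), 80 to 150 g. Origin at the centre of its underside (the polished steel face, looking down), z up. It rests on the rack's ribs, underside 20 mm above the bench. Grip across its 30 mm width (its y) from above; with the TCP 20 mm above the underside, the fingertips end about level with the polished face.
- rack: White draining rack fixed to the bench, 280 x 90 mm base (x, y), 5 mm thick, with two blue ribs along its x: each 5 mm wide, at y = -9 and +9 mm, tops 20 mm above the bench. Origin at the centre of its underside. The three pieces sit on the ribs in a row along x, about 90 mm apart, in any order.
- guard: Fixed upright splash guard between rack and dryer: a steel sheet 320 mm long (its x), 6 mm thick (y), top edge 150 mm above the bench, on two flat feet 60 mm deep. Origin at the middle of its foot on the bench, z up. The mount must cross above the sheet, between its ends.
- dryer: Fixed warm-air dryer: white box 200 x 260 mm (x, y), flat top 90 mm above the bench; its black control panel is on its -x side. Origin at the centre of its underside. On top stand the nozzle (at y = +55 mm) and the toggle switch (at y = -75 mm).
- nozzle (a point): Centre of the nozzle's mouth, on its top face, 140 mm above the bench. The nozzle is an upright aluminium duct with a dark slot, 60 mm long (x of this frame, which is also the dryer's x) and 22 mm wide (y), standing 50 mm above the dryer's top on a 100 x 70 x 4 mm flange. z up.
- switch (a joint): Angle of the toggle lever, rad: 0 = off, leaning 0.5 rad to the dryer's -x side (black panel); 1.0 = fully on, leaning 0.5 rad to its +x side. Starts at or near off. Its axis lies along the dryer's y, 112 mm above the bench, at the dryer's x = 0, y = -75 mm. Light friction (about 1.5 N at the tip), no spring: it stays where it is left.
- switch_tip (a point): Centre of the red ball (26 mm across) at the end of the toggle lever, 50 mm from the lever's axis: about 156 mm above the bench when off or on, 162 mm half way. The stem is 10 mm thick. Below it is a black block 70 x 50 mm (the dryer's x, y) whose top is 115 mm above the bench.
- black_puck: Bystander: round black specimen mount, 40 mm across, 22 mm high, on the rack's ribs. Origin at the centre of its underside.
- orange_puck: Bystander: round orange specimen mount, 32 mm across, 22 mm high, on the rack's ribs. Origin at the centre of its underside.
- jar: Bystander: loose resin jar with dark red-brown lid, 76 mm across, 96 mm high, beyond the guard. Origin at the centre of its underside.
- bottle: Bystander: loose white bottle, 60 mm across, 170 mm high, beyond the guard. Origin at the centre of its underside.

How it is judged:
By the outcome, as a careful person would: the job done as asked, in the order asked, and still so for the second after the job is handed in, while the arm keeps its last pose, push and grip.
It also fails if it takes over 58 s, if anything falls off the work surface, if the arm or the gripper's body presses on something with over 40 N, if the wrist force passes 120 N, or if a joint passes its speed limit or range.

### The arm

A 6-joint arm with a two-finger parallel gripper is mounted at the origin on the work surface. World frame = base frame: x ahead of the robot, y to its left, z up, the work surface at z = 0. Lengths are in m, angles in degrees, forces in N, time in s.
With the tool pointing down it reaches from about 0.25 to 0.725 m from the base axis. Payload 9.7 kg.
Tool frame: the origin (TCP) lies between the finger pads, 19 mm behind the fingertips; this is the grasp point; z points along the fingers, y is the line along which they close (so a half turn about z gives the same grasp; the last joint's range is limited). The gripper opens to 85 mm and grips with 20 to 120 N. Pads are 22 mm wide; open, the fingers measure 114 mm over their backs; the gripper's body (76 mm by 85 mm) begins 54 mm behind the grasp point. The pads swing forward as they close: fully open they stand 13 mm farther back than shut.
Start: joints at [74.141, 4.979, 10.078, 95.1, 0, 90], TCP at [0.15, 0.529, 0.25] pointing down, gripper open.
Joint ranges: [-179.16, 179.16], [-48.56, 103.87], [-65.8, 70.77], [-126.05, 130.52], [-82.76, 87.17], [-180, 180]. Speed limits (degrees/s): [127.2, 127.2, 147.25, 180, 180, 180].

### API

Orientations are given as [roll, pitch, yaw] about the fixed x, y, z axes, in that order (R = Rz(yaw) Ry(pitch) Rx(roll)).
In Python, from workcell import bot gives the robot as it stands.
- The arm moves only by the tool inch_along, called after "Emit:" as name(argument=value, ...) on one line, values as JSON. Schema: {"type":"object","properties":{"motion":{"type":"object","properties":{"segments":{"type":"array","items":{"type":"array","items":{"type":"number"},"minItems":5,"maxItems":5},"minItems":1,"maxItems":5}},"additionalProperties":false,"required":["segments"]},"clamp_n":{"type":"number"},"only":{"type":"string"},"quiet":{"type":"boolean"},"lines":{"type":"string"}},"required":["motion"],"additionalProperties":false}. motion is an object whose key "segments" holds a list of rows, 1 to 5 of them, each of 5 numbers: dx, dy, dz in m, then a turn about the tool's z in degrees, then the finger opening in m; each row is the pose to reach, as a shift and turn from the pose commanded when the call began, along the tool's axes at that moment; what a row does not reach only later rows make up. A row lasts 1/12 s, in which the tool goes at most 0.0417 m and 7.16 degrees, less where a joint would pass 70% of its speed; a pose out of reach is approached as far as the arm can. The fingers move at their own pace and stop on an object; clamp_n is the grip in N (left out, the last holds). Time passes only in rows, so rows that do not move let the fingers close. The tool returns the time, the measured TCP pose, the force, the opening and the grip force at its end. only (a regular expression) keeps the lines of the reply that match it, lines (a string "A,B") keeps lines A to B, and quiet returns only ok. Input that does not fit is refused with a message, and nothing moves.
- bot.get_obs(): the state, without advancing time (a new reading comes with each control period).
- bot.camera(name): name is "scene" or "top" or "wrist"; returns the picture (384x512x3 uint8, blue, green, red); there is no depth.
- bot.camera_info(name): a dict with "mtx" (3x3 intrinsics, pixels), "k1" (the pictures are not rectified: a ray, as slopes to the right and down, at radius r is drawn at 1 + k1 r^2 times it, then the intrinsics apply), "extrinsics" (4x4, takes a point from camera to world coordinates). Camera axes: x right, y down, z forward; pixel columns grow to the right and rows downward; lengths in m; the calibration is good to about 2 mm. A picture is of the moment at which its call begins: read the wrist's pose just before it. camera_info takes no time and is no camera call; for the wrist camera it gives the pose at the moment of the call.
- bot.job_done(): hands the job in; it is judged then, once.
The state is a dict: "time": time; "q": joint angles; "qd": joint speeds; "joint_efforts": joint torques, N m; "ee_pos": TCP position; "tcp_rot": TCP orientation; "wrist_force": force on the tool from outside, world axes, zero at the start; "torque": the same for the moment, N m; "opening": finger opening in m; "grasp_force": force on a finger pad.
Only numpy, scipy, OpenCV 4.12 (cv2) and the standard library are available. Lean on these libraries where they do the work, as an engineer would, in place of code of your own. Each camera call takes 0.05 s, during which the arm holds its last target. There are 200 camera calls.

## Working session

There is one attempt and no reset: what is moved stays moved. The work goes in short steps, Python scripts to look and compute and a tool call to move; the robot and the scene stay as the last step left them, time stands still between calls to the robot, and variables do not carry over. Pictures are saved under pics/ and viewed, at most 12 in all, crops included, and the job is handed in when it is done.

```bash
ls; mkdir -p pics
```

Run:
```python
from workcell import bot
import cv2,numpy as np
o=bot.get_obs();print({k:np.round(v,3).tolist() for k,v in o.items()})
for n in("scene","top"):
    cv2.imwrite(f"pics/{n}0.png",bot.camera(n));i=bot.camera_info(n);print(n,i)
```

```text
pics
workcell.py
{'time': 0.0, 'q': [74.139, 5.012, 10.032, 95.1, 0.001, 90.001], 'qd': [0.083, 0.092, 0.058, -0.151, -0.114, -0.004], 'joint_efforts': [-0.001, -52.039, 46.48, 0.017, 0.0, -0.0], 'ee_pos': [0.15, 0.529, 0.249], 'tcp_rot': [-179.921, -0.001, 164.138], 'wrist_force': [-0.172, -0.426, 0.102], 'torque': [0.03, 0.0, 0.01], 'grasp_force': 0.0, 'opening': 0.085}
scene {'mtx': array([[418.13124101,   0.        , 257.39764796],
       [  0.        , 418.13124101, 185.95248913],
       [  0.        ,   0.        ,   1.        ]]), 'k1': 0.03594620114551786, 'extrinsics': array([[ 0.52099418,  0.60711771, -0.59997762,  1.10328688],
       [ 0.8535186 , -0.37749507,  0.35917053, -0.26823528],
       [-0.00842981, -0.69921781, -0.714859  ,  0.74895537],
       [ 0.        ,  0.        ,  0.        ,  1.        ]])}
top {'mtx': array([[497.42097478,   0.        , 254.15219485],
       [  0.        , 497.42097478, 192.57297141],
       [  0.        ,   0.        ,   1.        ]]), 'k1': -0.07399404828192646, 'extrinsics': array([[ 0.02996623, -0.97844026,  0.20434451,  0.36308807],
       [-0.99954878, -0.02975544,  0.00410476,  0.0255419 ],
       [ 0.0020641 , -0.20437531, -0.97889043,  1.29503157],
       [ 0.        ,  0.        ,  0.        ,  1.        ]])}
```

View pics/scene0.png

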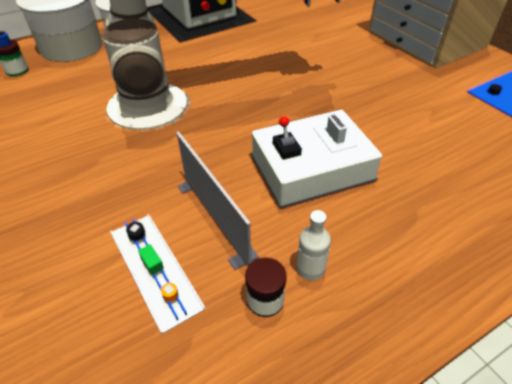

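View pics/top0.png

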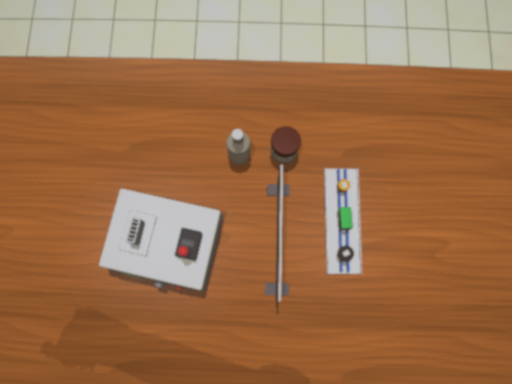

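Scene: rack bottom-left, with the black puck, green mount (151,259) and orange puck in a row. Guard is in the middle, dryer with red tip (284,120), jar and bottle in front. Top: dryer left with nozzle (135,232), red tip (183,250), black panel on the near (−x) side, and the green mount at (346,218).

Create h.py:
```python
import numpy as np,cv2
from workcell import bot
def rays(info,px):
    px=np.atleast_2d(np.array(px,float));K=info["mtx"];d=(px-K[:2,2])/[K[0,0],K[1,1]]
    u=d.copy()
    for _ in range(20): u=d/(1+info["k1"]*(u**2).sum(1,keepdims=True))
    E=info["extrinsics"];v=np.c_[u,np.ones(len(u))]@E[:3,:3].T
    return E[:3,3],v/np.linalg.norm(v,axis=1,keepdims=True)
def plane(info,px,z):
    o,v=rays(info,px);return o+v*((z-o[2])/v[:,2])[:,None]
def tri(*obs):  # (info,px)... -> point, rms gap
    A=np.zeros((3,3));b=np.zeros(3);L=[]
    for i,p in obs:
        o,v=rays(i,p);M=np.eye(3)-np.outer(v[0],v[0]);A+=M;b+=M@o;L.append((o,M))
    x=np.linalg.solve(A,b);return x,max(np.linalg.norm(M@(x-o)) for o,M in L)
def proj(info,P):
    E=info["extrinsics"];c=(np.atleast_2d(P)-E[:3,3])@E[:3,:3];u=c[:,:2]/c[:,2:]
    u=u*(1+info["k1"]*(u**2).sum(1,keepdims=True));K=info["mtx"];return u*[K[0,0],K[1,1]]+K[:2,2]
def mask(img,lo,hi,n=0):
    hsv=cv2.cvtColor(img,cv2.COLOR_BGR2HSV);return cv2.inRange(hsv,np.array(lo),np.array(hi))
def blobs(m,amin=15):
    cs,_=cv2.findContours(m,cv2.RETR_EXTERNAL,cv2.CHAIN_APPROX_NONE)
    return sorted([c for c in cs if cv2.contourArea(c)>=amin],key=cv2.contourArea,reverse=True)
```

Run:
```python
from h import *
np.set_printoptions(precision=4,suppress=True)
S,T=[cv2.imread(f"pics/{n}0.png") for n in("scene","top")];s,t=[bot.camera_info(n) for n in("scene","top")]
def red(i):return mask(i,(0,190,110),(4,255,255))|mask(i,(175,190,110),(180,255,255))
def cen(c):m=cv2.moments(c);return [m['m10']/m['m00'],m['m01']/m['m00']]
for n,i in(("s",S),("t",T)):
  for nm,m in(("red",red(i)),("green",mask(i,(45,120,60),(80,255,255))),):
    for c in blobs(m,8)[:4]: print(n,nm,cv2.contourArea(c),cen(c),cv2.minAreaRect(c))
big=np.vstack([np.hstack([cv2.resize(T[180:300,95:225],None,fx=3,fy=3,interpolation=2),cv2.resize(T[160:280,315:375],None,fx=3,fy=3,interpolation=2)])])
b2=np.hstack([cv2.resize(S[105:205,245:385],None,fx=3,fy=3,interpolation=2),cv2.resize(S[210:310,105:205],None,fx=3,fy=3,interpolation=2)])
cv2.imwrite("pics/c1.png",big);cv2.imwrite("pics/c2.png",b2);cv2.imwrite("pics/w0.png",bot.camera("wrist"));print(bot.camera_info("wrist"))
print(big.shape,b2.shape)
```

```text
s red 47.5 [283.719298245614, 120.78245614035086] ((283.6153564453125, 120.57689666748047), (7.765803337097168, 8.043152809143066), 33.690067291259766)
s red 26.5 [204.16981132075472, 4.270440251572326] ((204.75003051757812, 4.25), (7.071067810058594, 4.949747085571289), 45.0)
s green 365.5 [150.45052439580482, 258.76196990424074] ((150.72308349609375, 258.515380859375), (28.155881881713867, 15.628376007080078), 60.2551155090332)
s green 30.0 [8.133333333333333, 57.59444444444444] ((9.615851402282715, 57.54267883300781), (2.981651544570923, 19.215089797973633), 83.6598129272461)
t green 178.0 [345.21629213483146, 217.4644194756554] ((345.18621826171875, 217.2344970703125), (20.263099670410156, 10.297639846801758), 85.2363510131836)
{'mtx': array([[314.2014,   0.    , 255.3805],
       [  0.    , 314.2014, 191.6086],
       [  0.    ,   0.    ,   1.    ]]), 'k1': -0.08196565151618716, 'extrinsics': array([[ 0.2739,  0.9176,  0.288 ,  0.0761],
       [ 0.9617, -0.2609, -0.0836,  0.5497],
       [-0.0015,  0.2999, -0.954 ,  0.3738],
       [ 0.    ,  0.    ,  0.    ,  1.    ]])}
(360, 570, 3) (300, 720, 3)
```

View pics/c1.png

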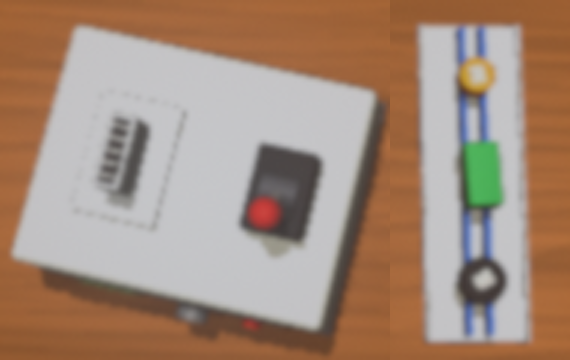

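View pics/w0.png

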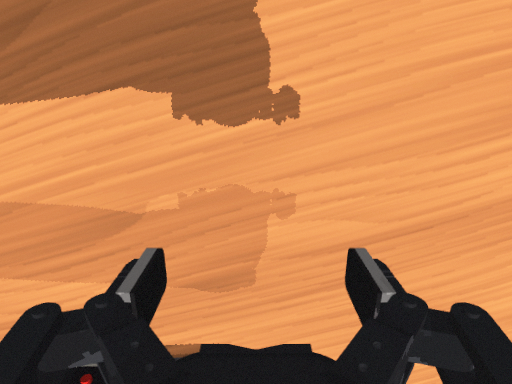

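Top crop: dryer top face corners at about (120,188), (221,211), (202,290) and (99,266). The nozzle is at about (136,232) and the red ball at (183,251). The wrist view shows only bench, as the camera looks to the tool +x side.

Run:
```python
from h import *
np.set_printoptions(precision=4,suppress=True)
S,T=[cv2.imread(f"pics/{n}0.png") for n in("scene","top")];s,t=[bot.camera_info(n) for n in("scene","top")]
def cen(c):m=cv2.moments(c);return [m['m10']/m['m00'],m['m01']/m['m00']]
R=mask(T,(0,120,90),(8,255,255))|mask(T,(172,120,90),(180,255,255));R[:240]=0;R[262:]=0;R[:,:170]=0;R[:,195:]=0
c=blobs(R,8)[0];print(cv2.contourArea(c),cen(c));print("tip",tri((s,[283.7,120.7]),(t,cen(c))))
g=tri((s,[150.45,258.76]),(t,[345.2,217.5]));print("mount",g)
for n,im in(("t",T),("s",S)):
  W=mask(im,(0,0,120),(180,60,255))
  if n=="t":W[:170]=0;W[:,:60]=0;W[300:]=0;W[:,235:]=0
  else: W[:100]=0;W[:,:250]=0;W[:,390:]=0;W[205:]=0
  c=blobs(W,500)[0];h=cv2.convexHull(c);a=cv2.approxPolyDP(h,4,True)[:,0];print(n,a.tolist(),cv2.minAreaRect(c))
  if n=="t":
    b=cv2.boxPoints(cv2.minAreaRect(c));P=plane(t,b,.09);print(P, P.mean(0))
    P=plane(t,a,.09);print(P,[np.linalg.norm(P[i]-P[i-1]) for i in range(len(P))])
  else: print(plane(s,a,.09))
B=mask(T,(100,100,40),(130,255,255));B[:,:320]=0;B[:,370:]=0
ys,xs=np.nonzero(B);print(len(xs));P=plane(t,np.c_[xs,ys],.02);m=P.mean(0);u=np.linalg.svd(P-m)[2][0];print("ribs",m,np.degrees(np.arctan2(u[1],u[0])))
G=mask(T,(45,120,60),(80,255,255));c=blobs(G)[0];print("mountbox",plane(t,cv2.boxPoints(cv2.minAreaRect(c)),.05))
# guard in top: rod ends
print("guard ends",plane(t,[[281.5,165],[279,300]],.15))
```

```text
75.0 [182.6311111111111, 250.5]
tip (array([0.4603, 0.1896, 0.16  ]), np.float64(0.0003058377952694249))
mount (array([ 0.5676, -0.2039,  0.0372]), np.float64(0.0006262497932349741))
t [[120, 189], [219, 211], [201, 289], [99, 264]] ((159.4828643798828, 238.07220458984375), (106.64881134033203, 82.76949310302734), 13.348727226257324)
[[0.4216 0.4028 0.09  ]
 [0.6223 0.3728 0.09  ]
 [0.5681 0.1109 0.09  ]
 [0.372  0.1482 0.09  ]] [0.496  0.2587 0.09  ]
[[0.6136 0.3648 0.09  ]
 [0.5658 0.1155 0.09  ]
 [0.3758 0.1503 0.09  ]
 [0.4266 0.4009 0.09  ]] [np.float64(0.19045636294407467), np.float64(0.2538566727846724), np.float64(0.19313962999302847), np.float64(0.25567344168200284)]
s [[342, 110], [381, 155], [375, 177], [282, 203], [253, 131]] ((318.892578125, 152.57884216308594), (78.72511291503906, 118.03500366210938), 73.95098876953125)
[[0.4276 0.4018 0.09  ]
 [0.617  0.3637 0.09  ]
 [0.6653 0.3009 0.09  ]
 [0.6209 0.0808 0.09  ]
 [0.3785 0.1547 0.09  ]]
90
ribs [ 0.5583 -0.2024  0.02  ] -178.62513654457024
mountbox [[ 0.5906 -0.187   0.05  ]
 [ 0.5936 -0.2133  0.05  ]
 [ 0.5418 -0.2172  0.05  ]
 [ 0.5389 -0.1911  0.05  ]]
guard ends [[ 0.6711 -0.0327  0.15  ]
 [ 0.3561 -0.0332  0.15  ]]
```

View pics/c2.png

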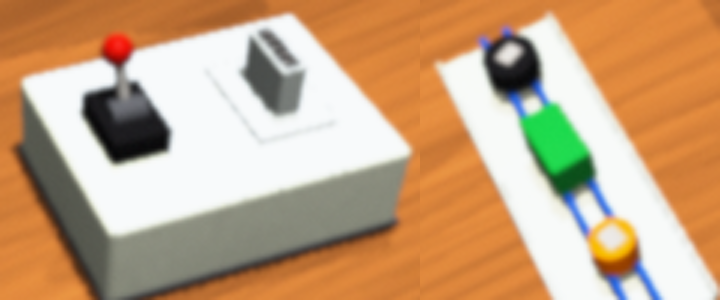

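Crop: toggle leaning to the panel side. The green mount lies flat between the black and orange pucks, and the slot's long side runs along dryer x. Triangulated tip is (0.460, 0.190, 0.160), which agrees with the dryer frame (centre ≈(0.4955, 0.258), yaw ≈ −10.8°).

Create go.py:
```python
import sys
from h import *
x,y,z,yaw=map(float,sys.argv[1:5]);o=bot.get_obs();p=o["ee_pos"];a=np.radians(o["tcp_rot"][2])
d=np.array([x,y,z])-p
print("d",np.round([d@[np.cos(a),np.sin(a),0],d@[np.sin(a),-np.cos(a),0],-d[2]],4),"turn",round((o["tcp_rot"][2]-yaw+180)%360-180,2))
```

```bash
python3 go.py 0.411 0.199 0.25 169.2
```

```text
d [-0.341  -0.2461 -0.0006] turn -5.06
```

Emit:
inch_along(motion={"segments": [[-0.341, -0.246, 0, -5, 0], [-0.341, -0.246, 0, -5, 0], [-0.341, -0.246, 0, -5, 0], [-0.341, -0.246, 0, -5, 0], [-0.341, -0.246, 0, -5, 0]]}, clamp_n=40)

```text
time: 0.57
ee_pos: [0.2801, 0.364, 0.2498]
tcp_rot: [-180.0, -0.0, 169.2]
wrist_force: [0.8, 0.5, 0.5]
opening: 0.0257
grasp_force: 0.0
```

```bash
python3 go.py 0.411 0.199 0.25 169.2
```

```text
d [-0.1596 -0.1375 -0.0002] turn -0.02
```

Emit:
inch_along(motion={"segments": [[-0.16, -0.137, 0, 0, 0], [-0.16, -0.137, 0, 0, 0], [-0.16, -0.137, 0, 0, 0], [-0.16, -0.137, 0, 0, 0], [-0.16, -0.137, 0, 0, 0]]})

```text
time: 0.98
ee_pos: [0.4102, 0.2008, 0.25]
tcp_rot: [180.0, 0.0, 169.1]
wrist_force: [0.8, 0.7, 0.0]
opening: 0.0
grasp_force: 0.0
```

Emit:
inch_along(motion={"segments": [[0, 0, 0, 0, 0], [0, 0, 0, 0, 0]]})

```text
time: 1.15
ee_pos: [0.4104, 0.2008, 0.2496]
tcp_rot: [-180.0, -0.0, 168.9]
wrist_force: [0.3, 0.7, 0.0]
opening: -0.0004
grasp_force: 0.0
```

```bash
python3 go.py 0.411 0.199 0.16 169.2
```

Run:
```python
from h import *
import pickle
i=bot.camera_info("wrist");im=bot.camera("wrist");cv2.imwrite("pics/w1.png",im);pickle.dump(i,open("w1.pkl","wb"))
```

```text
d [-0.001  -0.0017  0.0896] turn -0.33
```

View pics/w1.png

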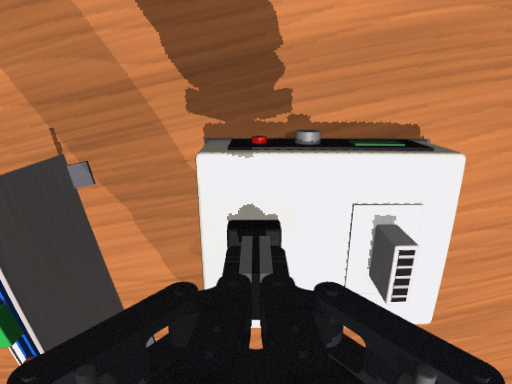

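Wrist view: nozzle mouth at about (401,275), dryer panel edge on top, and the toggle hidden behind the closed fingers. Descending and pushing.

Emit:
inch_along(motion={"segments": [[0, 0, 0.045, 0, 0], [-0.001, -0.0015, 0.09, 0, 0], [-0.001, -0.0015, 0.09, 0, 0], [-0.001, -0.0015, 0.09, 0, 0]]})

```text
time: 1.53
ee_pos: [0.4081, 0.2014, 0.1579]
tcp_rot: [-179.8, -0.2, 169.2]
wrist_force: [0.4, 0.8, 1.3]
opening: 0.0001
grasp_force: 0.0
```

Emit:
inch_along(motion={"segments": [[-0.01, 0, 0, 0, 0], [-0.02, 0, 0, 0, 0], [-0.03, 0, 0, 0, 0], [-0.04, 0, 0, 0, 0], [-0.045, 0, 0, 0, 0]]})

```text
time: 1.95
ee_pos: [0.4563, 0.1925, 0.161]
tcp_rot: [179.9, 0.1, 169.1]
wrist_force: [-2.9, -0.6, 1.4]
opening: -0.0002
grasp_force: 1.0
```

```bash
python3 go.py 0.4815 0.184 0.16 169.2;python3 - <<'E'
from h import *
np.set_printoptions(precision=4,suppress=True)
import pickle
i=pickle.load(open("w1.pkl","rb"))
P=plane(i,[[398,250],[416,249],[409,301],[388,301]],.14);print(P,P.mean(0))
E
```

```text
d [-0.0264 -0.0036  0.001 ] turn -0.09
[[0.481  0.3095 0.14  ]
 [0.4834 0.3251 0.14  ]
 [0.5358 0.3177 0.14  ]
 [0.5313 0.2983 0.14  ]] [0.5079 0.3126 0.14  ]
```

Emit:
inch_along(motion={"segments": [[-0.008, -0.002, 0, 0, 0], [-0.016, -0.003, 0, 0, 0], [-0.021, -0.003, 0, 0, 0], [-0.025, -0.003, 0, 0, 0], [-0.025, -0.003, 0, 0, 0]]})

```text
time: 2.37
ee_pos: [0.4789, 0.1846, 0.1596]
tcp_rot: [-180.0, -0.0, 169.1]
wrist_force: [-0.7, -0.3, -0.0]
opening: -0.0
grasp_force: 0.0
```

Emit:
inch_along(motion={"segments": [[-0.002, 0, 0, 0, 0], [-0.004, 0, 0, 0, 0]]})

```text
time: 2.53
ee_pos: [0.4819, 0.1841, 0.1597]
tcp_rot: [-180.0, -0.0, 169.1]
wrist_force: [-1.5, -0.7, -2.1]
opening: -0.0002
grasp_force: 0.8
```

Emit:
inch_along(motion={"segments": [[-0.002, 0, 0, 0, 0], [-0.003, 0, 0, 0, 0]]})

```text
time: 2.7
ee_pos: [0.4837, 0.1838, 0.1596]
tcp_rot: [-180.0, -0.2, 169.2]
wrist_force: [-12.4, 2.7, 2.6]
opening: -0.0
grasp_force: 6.5
```

The force rose to 12 N, so the toggle is at its stop. Backing off, lifting, and checking the top view.

Emit:
inch_along(motion={"segments": [[0.02, 0, 0, 0, 0], [0.02, 0, -0.03, 0, 0], [0.02, 0, -0.07, 0, 0], [0.02, 0, -0.1, 0, 0], [0.02, 0, -0.1, 0, 0]]})

```text
time: 3.12
ee_pos: [0.4668, 0.188, 0.2666]
tcp_rot: [179.7, 0.4, 169.2]
wrist_force: [1.1, 0.3, 0.9]
opening: 0.0007
grasp_force: 0.0
```

Emit:
inch_along(motion={"segments": [[0, 0, 0, 0, 0]]})

```text
time: 3.2
ee_pos: [0.4663, 0.1878, 0.2621]
tcp_rot: [179.9, 0.2, 169.2]
wrist_force: [0.1, -0.7, -0.2]
opening: -0.0
grasp_force: 0.0
```

```bash
python3 go.py 0.50 -0.20 0.26 181
```

```text
d [-0.106  -0.3745  0.0021] turn -11.85
```

Emit:
inch_along(motion={"segments": [[-0.106, -0.375, 0, -12, 0.085], [-0.106, -0.375, 0, -12, 0.085], [-0.106, -0.375, 0, -12, 0.085], [-0.106, -0.375, 0, -12, 0.085], [-0.106, -0.375, 0, -12, 0.085]]})

```text
time: 3.62
ee_pos: [0.4826, -0.0173, 0.2589]
tcp_rot: [-180.0, -0.1, -178.8]
wrist_force: [0.5, 0.3, -0.7]
opening: 0.0604
grasp_force: 0.0
```

```bash
python3 go.py 0.50 -0.20 0.26 181
```

```text
d [-0.0136 -0.183  -0.0011] turn 0.18
```

Emit:
inch_along(motion={"segments": [[-0.014, -0.183, 0, 0, 0.085], [-0.014, -0.183, 0, 0, 0.085], [-0.014, -0.183, 0, 0, 0.085], [-0.014, -0.183, 0, 0, 0.085], [-0.014, -0.183, 0, 0, 0.085]]})

```text
time: 4.03
ee_pos: [0.5003, -0.2025, 0.2582]
tcp_rot: [-180.0, -0.1, -179.0]
wrist_force: [-0.4, 0.2, -0.6]
opening: 0.0852
grasp_force: 0.0
```

Emit:
inch_along(motion={"segments": [[0, 0, 0, 0, 0.085], [0, 0, 0, 0, 0.085]]})

```text
time: 4.2
ee_pos: [0.5003, -0.1991, 0.2585]
tcp_rot: [179.9, -0.1, -179.0]
wrist_force: [-0.8, -0.6, -0.2]
opening: 0.0853
grasp_force: 0.0
```

Run:
```python
from h import *
import pickle
np.set_printoptions(precision=4,suppress=True)
i=bot.camera_info("wrist");im=bot.camera("wrist");cv2.imwrite("pics/w2.png",im);pickle.dump(i,open("w2.pkl","wb"))
S=bot.camera("scene");T=bot.camera("top");cv2.imwrite("pics/top2.png",T)
b=np.zeros((384,800,3),np.uint8);b[:,:512]=im;b[:200,512:792]=cv2.resize(S[105:205,245:385],None,fx=2,fy=2)
cv2.imwrite("pics/v2.png",b)
def red(i):return mask(i,(0,120,90),(8,255,255))|mask(i,(172,120,90),(180,255,255))
def cen(c):m=cv2.moments(c);return [m['m10']/m['m00'],m['m01']/m['m00']]
R=red(T);R[:225]=0;R[262:]=0;R[:,:170]=0;R[:,200:]=0
Q=red(S);Q[:105]=0;Q[150:]=0;Q[:,:250]=0;Q[:,340:]=0
Q&=mask(S,(0,190,110),(180,255,255))
c,d=blobs(R,8)[0],blobs(Q,8)[0];print("tip",tri((bot.camera_info("top"),cen(c)),(bot.camera_info("scene"),cen(d))))
G=mask(im,(45,100,40),(85,255,255));c=blobs(G)[0];print(cv2.minAreaRect(c),cv2.approxPolyDP(cv2.convexHull(c),4,True)[:,0].tolist())
```

```text
tip (array([0.5045, 0.1811, 0.1556]), np.float64(1.0367967486740271e-05))
((249.37057495117188, 220.1878204345703), (50.727901458740234, 25.648937225341797), 85.91438293457031) [[259, 195], [263, 243], [240, 245], [237, 198]]
```

View pics/v2.png

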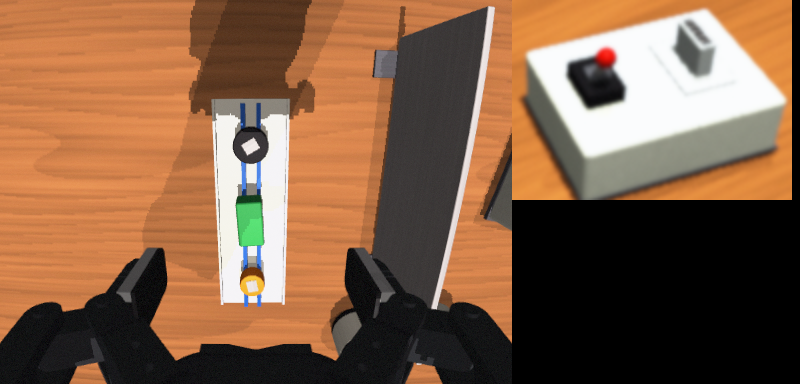

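Toggle is fully on: tip at (0.5045, 0.181, 0.156). Wrist: mount's bright top face is around (250,222), rack clear and upright. I'll measure the mount's top face from here and from a lower second place.

Create mt.py:
```python
from h import *
import pickle
np.set_printoptions(precision=4,suppress=True)
def top(im):
    hsv=cv2.cvtColor(im,cv2.COLOR_BGR2HSV);G=mask(im,(45,100,40),(85,255,255));c0=blobs(G)[0]
    g=np.zeros_like(G);cv2.drawContours(g,[c0],-1,255,-1);v=hsv[...,2]
    th,_=cv2.threshold(v[g>0].reshape(-1,1),0,255,cv2.THRESH_OTSU)
    c=blobs(((v>th)&(g>0)).astype(np.uint8)*255)[0];r=cv2.minAreaRect(c);print("otsu",th,r)
    b=cv2.boxPoints(r);m=b.mean(0);return m+(b-m)*(1+1/np.array(max(r[1]))),m
i2=pickle.load(open("w2.pkl","rb"));b2,m2=top(cv2.imread("pics/w2.png"))
def show(i,b):
    P=plane(i,b,.05);print(P,P.mean(0));e=P-np.roll(P,1,0);print("sides",np.linalg.norm(e,axis=1),"ang",np.degrees(np.arctan2(e[:,1],e[:,0])))
show(i2,b2)
```

```bash
python3 mt.py
```

```text
otsu 136.0 ((249.66761779785156, 224.1793975830078), (42.79664611816406, 25.539936065673828), 85.60128784179688)
[[ 0.5415 -0.2216  0.05  ]
 [ 0.5387 -0.1924  0.05  ]
 [ 0.5929 -0.1872  0.05  ]
 [ 0.5961 -0.2178  0.05  ]] [ 0.5673 -0.2047  0.05  ]
sides [0.0546 0.0294 0.0545 0.0308] ang [-176.0399   95.6223    5.4546  -84.1326]
```

Emit:
inch_along(motion={"segments": [[-0.04, 0, 0.02, 0, 0.085], [-0.06, 0, 0.04, 0, 0.085], [-0.06, 0, 0.06, 0, 0.085], [-0.06, 0, 0.06, 0, 0.085]]})

```text
time: 4.68
ee_pos: [0.5603, -0.1951, 0.1952]
tcp_rot: [179.9, -0.4, -178.7]
wrist_force: [-0.9, 0.1, -0.2]
opening: 0.0848
grasp_force: 0.0
```

Emit:
inch_along(motion={"segments": [[0, 0, 0, 0, 0.085], [0, 0, 0, 0, 0.085]]})

```text
time: 4.85
ee_pos: [0.5606, -0.1965, 0.2016]
tcp_rot: [-180.0, 0.1, -178.8]
wrist_force: [-0.3, 0.3, 1.1]
opening: 0.0849
grasp_force: 0.0
```

Run:
```python
from mt import *
i=bot.camera_info("wrist");im=bot.camera("wrist");cv2.imwrite("pics/w3.png",im);pickle.dump(i,open("w3.pkl","wb"))
b,m=top(im);show(i,b)
print("tri",tri((i,m),(i2,m2)))
for p in b:
    q=min(b2,key=lambda q:np.linalg.norm(plane(i,p,.05)-plane(i2,q,.05)));print(tri((i,p),(i2,q)))
```

```text
otsu 136.0 ((249.66761779785156, 224.1793975830078), (42.79664611816406, 25.539936065673828), 85.60128784179688)
[[ 0.5415 -0.2216  0.05  ]
 [ 0.5387 -0.1924  0.05  ]
 [ 0.5929 -0.1872  0.05  ]
 [ 0.5961 -0.2178  0.05  ]] [ 0.5673 -0.2047  0.05  ]
sides [0.0546 0.0294 0.0545 0.0308] ang [-176.0399   95.6223    5.4546  -84.1326]
otsu 132.0 ((246.43772888183594, 187.50389099121094), (55.45429992675781, 32.124820709228516), 86.42366790771484)
[[ 0.5416 -0.2215  0.05  ]
 [ 0.5391 -0.1924  0.05  ]
 [ 0.593  -0.1877  0.05  ]
 [ 0.5957 -0.2185  0.05  ]] [ 0.5674 -0.205   0.05  ]
sides [0.0542 0.0292 0.054  0.0309] ang [-176.8005   94.7616    4.9815  -84.9724]
tri (array([ 0.5665, -0.2049,  0.0504]), np.float64(0.0001237072147174903))
(array([ 0.5417, -0.2216,  0.0496]), np.float64(4.867999092938615e-05))
(array([ 0.5398, -0.1923,  0.0466]), np.float64(6.3804075558504265e-06))
(array([ 0.5933, -0.1874,  0.0493]), np.float64(0.00024377579420783405))
(array([ 0.5938, -0.2179,  0.0545]), np.float64(0.0002774172612059715))
```

```bash
python3 go.py 0.567 -0.205 0.04 -175.5
```

```text
d [-0.006  -0.0084  0.1621] turn -3.33
```

Emit:
inch_along(motion={"segments": [[-0.006, -0.008, 0.02, -3.3, 0.085], [-0.006, -0.008, 0.06, -3.3, 0.085], [-0.006, -0.008, 0.1, -3.3, 0.085], [-0.006, -0.008, 0.12, -3.3, 0.085], [-0.006, -0.008, 0.12, -3.3, 0.085]]})

```text
time: 5.32
ee_pos: [0.5647, -0.2043, 0.0764]
tcp_rot: [179.9, -0.3, -175.6]
wrist_force: [-0.2, 0.8, 0.1]
opening: 0.0851
grasp_force: 0.0
```

```bash
python3 go.py 0.567 -0.205 0.04 -175.5
```

```text
d [-0.0023 -0.0009  0.0364] turn -0.07
```

Emit:
inch_along(motion={"segments": [[-0.001, 0, 0.02, 0, 0.085], [-0.001, -0.001, 0.038, 0, 0.085], [-0.001, -0.001, 0.041, 0, 0.085], [-0.001, -0.001, 0.041, 0, 0.085]]})

```text
time: 5.65
ee_pos: [0.5682, -0.206, 0.0406]
tcp_rot: [-180.0, 0.0, -175.6]
wrist_force: [-0.6, 0.9, 0.1]
opening: 0.0851
grasp_force: 0.0
```

```bash
python3 go.py 0.567 -0.205 0.04 -175.5
```

```text
d [0.0011 0.0011 0.0006] turn -0.07
```

Emit:
inch_along(motion={"segments": [[0, 0, 0, 0, 0.06], [0, 0, 0, 0, 0.035], [0, 0, 0, 0, 0.02], [0, 0, 0, 0, 0.02], [0, 0, 0, 0, 0.02]]}, clamp_n=50)

```text
time: 6.07
ee_pos: [0.5684, -0.206, 0.04]
tcp_rot: [-180.0, 0.1, -175.6]
wrist_force: [0.8, -0.1, -1.5]
opening: 0.0292
grasp_force: 49.3
```

Emit:
inch_along(motion={"segments": [[0, 0, 0, 0, 0.02], [0, 0, 0, 0, 0.02], [0, 0, 0, 0, 0.02]]}, clamp_n=50)

```text
time: 6.32
ee_pos: [0.5684, -0.206, 0.04]
tcp_rot: [-180.0, 0.1, -175.6]
wrist_force: [-0.6, 0.7, 5.5]
opening: 0.0294
grasp_force: 50.0
```

Emit:
inch_along(motion={"segments": [[0, 0, -0.02, 0, 0.02], [0, 0, -0.06, 0, 0.02], [0, 0, -0.1, 0, 0.02], [0, 0, -0.14, 0, 0.02], [0, 0, -0.18, 0, 0.02]]})

```text
time: 6.73
ee_pos: [0.5675, -0.2057, 0.2209]
tcp_rot: [180.0, -0.0, -175.6]
wrist_force: [1.6, 0.1, -0.8]
opening: 0.0296
grasp_force: 49.5
```

Emit:
inch_along(motion={"segments": [[0, 0, -0.03, 0, 0.02], [0, 0, -0.03, 0, 0.02], [0, 0, -0.03, 0, 0.02]]})

```text
time: 6.98
ee_pos: [0.5686, -0.2061, 0.251]
tcp_rot: [-179.9, 0.2, -175.6]
wrist_force: [0.2, 0.4, -0.7]
opening: 0.029
grasp_force: 49.5
```

Run:
```python
from mt import *
i=bot.camera_info("wrist");im=bot.camera("wrist");cv2.imwrite("pics/w4.png",im);pickle.dump(i,open("w4.pkl","wb"))
```

```bash
python3 go.py 0.53 0.10 0.25 169.2
```

```text
otsu 136.0 ((249.66761779785156, 224.1793975830078), (42.79664611816406, 25.539936065673828), 85.60128784179688)
[[ 0.5415 -0.2216  0.05  ]
 [ 0.5387 -0.1924  0.05  ]
 [ 0.5929 -0.1872  0.05  ]
 [ 0.5961 -0.2178  0.05  ]] [ 0.5673 -0.2047  0.05  ]
sides [0.0546 0.0294 0.0545 0.0308] ang [-176.0399   95.6223    5.4546  -84.1326]
d [ 0.0143  0.308  -0.0011] turn 15.24
```

View pics/w4.png

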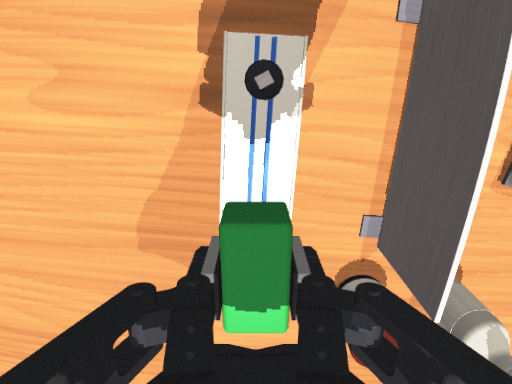

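Held mount seen at (255,265), level between the pads. Crossing high above the guard.

Emit:
inch_along(motion={"segments": [[0.001, 0.02, 0, 1, 0.02], [0.003, 0.055, 0, 3, 0.02], [0.005, 0.095, 0, 6, 0.02], [0.007, 0.135, 0, 9, 0.02], [0.009, 0.17, 0, 11, 0.02]]})

```text
time: 7.45
ee_pos: [0.5446, -0.0352, 0.2468]
tcp_rot: [180.0, -0.2, 173.3]
wrist_force: [0.1, 0.0, -0.4]
opening: 0.0289
grasp_force: 49.6
```

```bash
python3 go.py 0.507 0.3125 0.25 169.2
```

```text
d [ 0.0781  0.3409 -0.0032] turn 4.07
```

Emit:
inch_along(motion={"segments": [[0.009, 0.04, 0, 1, 0.02], [0.018, 0.08, 0, 2, 0.02], [0.027, 0.12, 0, 3, 0.02], [0.036, 0.16, 0, 4, 0.02], [0.045, 0.195, 0, 4, 0.02]]})

```text
time: 7.87
ee_pos: [0.5222, 0.1639, 0.2469]
tcp_rot: [-179.9, -0.2, 169.4]
wrist_force: [0.6, -0.9, -0.9]
opening: 0.0295
grasp_force: 49.6
```

```bash
python3 go.py 0.507 0.3125 0.25 169.2
```

```text
d [ 0.0422  0.1432 -0.0031] turn 0.21
```

Emit:
inch_along(motion={"segments": [[0.006, 0.02, 0, 0, 0.02], [0.006, 0.02, 0, 0, 0.02], [0.006, 0.02, 0, 0, 0.02]]})

```text
time: 8.12
ee_pos: [0.5203, 0.1835, 0.2469]
tcp_rot: [-179.9, -0.2, 169.6]
wrist_force: [0.3, 0.1, -0.5]
opening: 0.0291
grasp_force: 49.7
```

Run:
```python
from h import *
import pickle
i=bot.camera_info("wrist");im=bot.camera("wrist");cv2.imwrite("pics/w5.png",im);pickle.dump(i,open("w5.pkl","wb"))
p=proj(i,[.507,.3125,.14])[0].astype(int);q=proj(pickle.load(open("w1.pkl","rb")),[.507,.3125,.14])[0].astype(int);print(p,q)
w1=cv2.imread("pics/w1.png");x0,y0=min(p[0]-48,512-96),p[1]-48;y0=max(0,min(y0,288));print(x0,y0,q-48)
b=np.hstack([cv2.resize(w1[q[1]-48:q[1]+48,q[0]-48:q[0]+48],(390,390),interpolation=2),cv2.resize(im[y0:y0+96,x0:x0+96],(390,390),interpolation=2)])
cv2.imwrite("pics/n5.png",b)
```

```text
[420 151] [402 275]
372 103 [354 227]
```

View pics/n5.png

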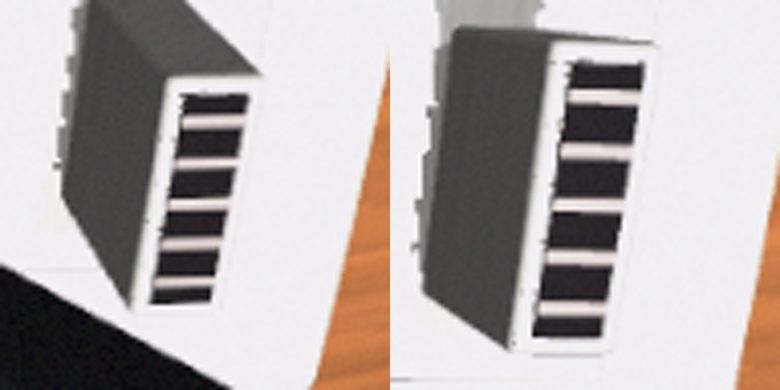

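Both crops show the slot (dark region) corners clearly: left (180,93), (248,96), (212,303), (150,305); right (182,63), (255,66), (213,340), (143,338), in 4.06× crop pixels.

Run:
```python
from h import *
import pickle
np.set_printoptions(precision=4,suppress=True)
a,b=[pickle.load(open(f"w{k}.pkl","rb")) for k in(1,5)]
s=96/390
def f(o,p):return np.array(o)+(np.array(p)+.5)*s-.5
A=f([354,227],[[180,93],[248,96],[212,303],[150,305]]);B=f([372,103],[[182,63],[255,66],[213,340],[143,338]])
P=np.array([tri((a,x),(b,y))[0] for x,y in zip(A,B)]);print(P,P.mean(0))
for i,q in((a,A),(b,B)):
    Q=plane(i,q,.14);e=np.r_[Q[2]-Q[1],Q[3]-Q[0]].reshape(2,3);print(Q.mean(0),np.degrees(np.arctan2(e[:,1],e[:,0])))
# held mount: bright/dark green columns & rows in w5
im=cv2.imread("pics/w5.png");G=mask(im,(45,100,20),(85,255,255));c=max(blobs(G),key=cv2.contourArea);print(cv2.boundingRect(c))
print(cv2.approxPolyDP(cv2.convexHull(c),2,True)[:,0].tolist())
v=cv2.cvtColor(im,cv2.COLOR_BGR2HSV)[...,2];print([int(v[r,252:262].mean()) for r in range(200,336,3)])
o=bot.get_obs();p=o["ee_pos"];t=np.radians(o["tcp_rot"][2]);u=np.array([np.cos(t),np.sin(t),0]);w=np.array([np.sin(t),-np.cos(t),0])
for z in(-.02,.01):
  print(z,proj(b,[p+[0,0,z]+u*sx*.0275+w*sy*.015 for sx in(1,-1) for sy in(1,-1)]).round(0).tolist())
```

```bash
python3 go.py 0.507 0.3125 0.25 169.2
```

```text
[[0.4812 0.3104 0.1393]
 [0.4838 0.3237 0.141 ]
 [0.5351 0.3146 0.1404]
 [0.5319 0.3004 0.1409]] [0.508  0.3122 0.1404]
[0.5082 0.3122 0.14  ] [-10.2423  -9.582 ]
[0.5082 0.3127 0.14  ] [-10.6763 -10.842 ]
(219, 202, 74, 131)
[[284, 203], [292, 236], [287, 328], [283, 332], [226, 332], [223, 327], [219, 227], [225, 205], [236, 202]]
[102, 57, 58, 58, 59, 60, 61, 60, 91, 106, 114, 114, 114, 114, 114, 114, 100, 84, 84, 84, 84, 84, 85, 84, 84, 84, 84, 85, 83, 84, 85, 84, 84, 83, 84, 84, 84, 84, 163, 173, 172, 171, 172, 169, 149, 195]
-0.02 [[286.0, 201.0], [224.0, 201.0], [282.0, 297.0], [227.0, 297.0]]
0.01 [[292.0, 226.0], [216.0, 226.0], [287.0, 337.0], [221.0, 337.0]]
d [ 0.0371  0.1253 -0.0027] turn 0.3
```

Nozzle mouth centre (0.508, 0.3124, 0.1404), yaw ≈ −10.6°. The mount sits about 1 mm toward tool +x in the grip, so the TCP target is (0.509, 0.3123, 0.1705), yaw 169.4.

Emit:
inch_along(motion={"segments": [[0.01, 0.035, 0, 0, 0.02], [0.02, 0.07, 0, 0, 0.02], [0.03, 0.1, 0, 0, 0.02], [0.035, 0.125, 0, 0, 0.02], [0.035, 0.125, 0, 0, 0.02]]})

```text
time: 8.58
ee_pos: [0.5095, 0.3142, 0.2473]
tcp_rot: [-180.0, -0.1, 169.5]
wrist_force: [0.4, 0.5, -1.8]
opening: 0.0291
grasp_force: 49.9
```

Emit:
inch_along(motion={"segments": [[0, 0, 0, 0, 0.02], [0, 0, 0, 0, 0.02], [0, 0, 0, 0, 0.02]]})

```text
time: 8.83
ee_pos: [0.51, 0.3103, 0.2488]
tcp_rot: [-180.0, -0.0, 169.3]
wrist_force: [-0.9, -0.2, -0.4]
opening: 0.0293
grasp_force: 49.9
```

```bash
python3 go.py 0.509 0.3123 0.1705 169.4
```

```text
d [0.0014 0.0017 0.0783] turn -0.06
```

Emit:
inch_along(motion={"segments": [[0.001, 0.002, 0.02, 0, 0.02], [0.001, 0.002, 0.04, 0, 0.02], [0.001, 0.002, 0.055, 0, 0.02], [0.001, 0.002, 0.065, 0, 0.02], [0.001, 0.002, 0.07, 0, 0.02]]})

```text
time: 9.25
ee_pos: [0.5089, 0.3127, 0.1777]
tcp_rot: [-179.9, -0.1, 169.4]
wrist_force: [0.1, 0.1, -1.8]
opening: 0.0293
grasp_force: 49.9
```

Emit:
inch_along(motion={"segments": [[0, 0, 0.003, 0, 0.02], [0, 0, 0.005, 0, 0.02], [0, 0, 0.006, 0, 0.02], [0, 0, 0.006, 0, 0.02], [0, 0, 0.006, 0, 0.02]]})

```text
time: 9.67
ee_pos: [0.5093, 0.3141, 0.1737]
tcp_rot: [180.0, 0.0, 169.4]
wrist_force: [-0.3, -0.4, -0.8]
opening: 0.0296
grasp_force: 49.9
```

```bash
python3 go.py 0.509 0.3123 0.1705 169.4
```

Run:
```python
from h import *
import pickle
S=bot.camera("scene");T=bot.camera("top");i=bot.camera_info("wrist");W=bot.camera("wrist");pickle.dump(i,open("w6.pkl","wb"))
cv2.imwrite("pics/s6.png",S);cv2.imwrite("pics/t6.png",T);cv2.imwrite("pics/w6.png",W)
b=np.zeros((584,800,3),np.uint8);b[:384,:512]=W;b[384:584,:280]=cv2.resize(S[85:185,265:405],None,fx=2,fy=2);b[384:584,300:580]=cv2.resize(T[200:300,90:230],None,fx=2,fy=2)
b[:384,520:800]=cv2.resize(S[82:178,300:370],(280,384),interpolation=2)
cv2.imwrite("pics/v6.png",b)
```

```text
d [-0.0001 -0.0019  0.0032] turn 0.04
```

View pics/v6.png

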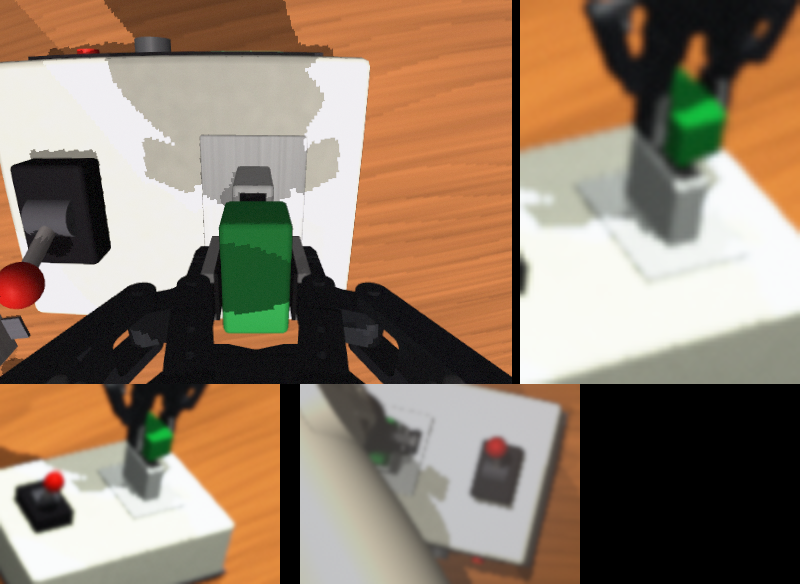

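Picture: mount level above the nozzle, toggle leaning to the far side, nothing touching. It stands ~2 mm off to +y and ~3 mm high, so I'm trimming.

Emit:
inch_along(motion={"segments": [[0, -0.002, 0.001, 0, 0.02], [0, -0.002, 0.003, 0, 0.02], [0, -0.002, 0.003, 0, 0.02]]})

```text
time: 10.07
ee_pos: [0.5086, 0.3119, 0.1695]
tcp_rot: [-180.0, -0.0, 169.4]
wrist_force: [-0.1, 0.2, -1.0]
opening: 0.0292
grasp_force: 49.9
```

Emit:
inch_along(motion={"segments": [[0, 0, 0, 0, 0.02], [0, 0, 0, 0, 0.02], [0, 0, 0, 0, 0.02], [0, 0, 0, 0, 0.02], [0, 0, 0, 0, 0.02]]})

```text
time: 10.48
ee_pos: [0.5087, 0.3121, 0.17]
tcp_rot: [180.0, 0.0, 169.4]
wrist_force: [-0.1, 0.3, -0.9]
opening: 0.0292
grasp_force: 49.9
```

Run:
```python
from h import *
import time
np.set_printoptions(precision=4,suppress=True)
P=[];R=[]
for _ in range(5):
    i=bot.camera_info("wrist");W=bot.camera("wrist");o=bot.get_obs();P.append(o["ee_pos"]);R.append(o["tcp_rot"])
print(np.array(P));cv2.imwrite("pics/w7.png",W)
n=np.array([.5082,.3124,.1404]);u=np.array([np.cos(np.radians(-10.6)),np.sin(np.radians(-10.6)),0]);v=np.array([-u[1],u[0],0])
print(proj(i,[n-u*.03-v*.011,n-u*.03+v*.011]))
print("mount bottom near",proj(i,[n+[0,0,.01]-u*.0275-v*.015,n+[0,0,.01]-u*.0275+v*.015]))
cv2.imwrite("pics/v7.png",cv2.resize(W[150:346,180:330],(600,588*1),interpolation=2))
```

```bash
python3 go.py 0.509 0.3123 0.1705 169.4
```

```text
[[0.5087 0.3121 0.17  ]
 [0.5087 0.312  0.17  ]
 [0.5087 0.3121 0.17  ]
 [0.5087 0.312  0.17  ]
 [0.5087 0.312  0.17  ]]
[[235.3467 188.2207]
 [278.3187 188.2267]]
mount bottom near [[225.9281 199.1449]
 [287.8868 199.1527]]
d [-0.0003  0.0003 -0.0005] turn 0.04
```

View pics/v7.png

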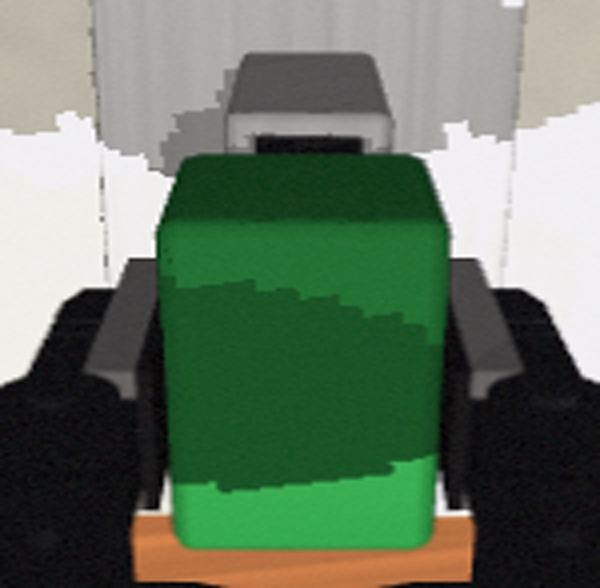

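Close-up: mount bottom edge centred on the nozzle (columns ≈256 and 257.8, under 1 mm). The near edges agree with the prediction, the gap is about 1 cm, and the pose is steady. Handing in.

```bash
python3 -c "
from workcell import bot
print(bot.job_done())"
```

```text
the job is handed in; nothing more can be done
None
```

The dryer is switched on and the job is handed in, with the green mount held level and polished face down about 1 cm above the slot nozzle, centred to within about 1 mm; nothing besides the toggle and the mount was touched or moved, as far as the pictures show.

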